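Let the bench lift down level with the deck and slide the parts box across

TASK

Crack the red-knobbed release lever of the small hydraulic lift open just a fraction, so that the raised plate with the clear parts box sinks slowly, and shut the lever fully again when the plate is level with the deck beside it, within 5 mm. Then gently slide the box, without lifting it, off the plate until it rests wholly on the deck. Do not push or press on the plate, never let it drop fast (over 60 mm/s), and leave the coil pack and the solder spool on the right and the tape roll on the left where they are.

Things in the scene. Friction and masses are not known exactly. Their poses are not given: they have to be found in the camera images.
- plate_top (a point): Centre of the upper face of the lift's bare aluminium plate, 140 mm (its x) by 130 mm (its y), 8 mm thick, on a steel ram. Its x axis points level towards the deck, y to the left of that, z up. It starts 200 mm above the worktop with the parts box on it and can only sink (at most 87 mm); nothing pumps it up again.
- lift_plate (a joint): How far the plate has sunk from its starting height (m), 0 at the start.
- valve (a joint): Release lever angle (rad): 0 shut, at a stop; grows as the knob swings away from the plate (counter-clockwise from above), stop at 1.0. Starts at 0 to 0.08, stays put, moves with about 1.5 N at the knob. Sinking begins somewhere between 0.25 and 0.6 (unknown load); each 0.01 more adds 2 to 4 mm/s, 0.2 more is too fast. Turned back below that point, the plate stops at once. Below 0.15 counts as shut.
- valve_knob (a point): Centre of the upright red knob, 22 mm diameter, 45 mm tall, 147 mm above the worktop, at the end of a 10 mm round bar that lies 14 mm lower and runs 90 mm to the upright pivot. Pivot: x = 0, y = -160 mm from the plate's centre in the plate's axes, on a blue block 66x60 mm, 110 mm tall. At lever angle a the knob is at x = -90 cos a, y = -160 - 90 sin a mm in those axes.
- deck_top (a point): Centre of the upper face of the fixed grey deck, 160 mm (its x) by 130 mm (its y), 176 mm from the plate's centre along the plate's x, axes parallel to the plate's, 120 to 150 mm above the worktop. Its near edge has a 20 mm sloping lip that dips 7 mm, then a 6 mm gap to the plate. A fence 13 mm high, 6 mm thick stands on its far (+x) edge.
- box_center (a point): Centre (half-way up) of the clear (whitish) plastic box with a lid, 79 mm (its x) by 114 mm (its y), 60 mm tall, about 0.17 to 0.33 kg. It lies on the plate with its 114 mm side roughly along the way to the deck, within 15 mm of the plate's middle and turned up to 0.12 rad.
- coil_pack: Bystander: pink pack of coils, 52x62x26 mm, on the worktop to the right of the lift's lever; origin under its centre.
- spool: Bystander: solder spool with a blue flange, 65 mm diameter, 40 mm tall, on the worktop farther to the right; origin under its centre.
- tape: Bystander: roll of white tape, 77 mm diameter, 18 mm tall, on the worktop on the left of the lift; origin under its centre.
Things that resemble listed ones, but are neither listed nor needed, are in the scene too. Leave any yellow look-alike of the part that bears box_center alone.

How it is judged:
On the way:
1. the plate, with the box still on it, stands level with the deck (within 5 mm) and the lever is shut (below 0.15 rad) (z of plate_top in the frame of deck_top between -0.005 and 0.005 m and value of joint valve below 0.15 rad and x of box_center in the frame of plate_top below 0.04 m), for 0.3 s.
At the end, for the whole second after the job is handed in: The plate is level with the deck within 5 mm, the lever is shut (below 0.15 rad), and the box lies at rest, flat and upright on the deck with its centre within 27 mm of the deck's centre in both directions (so that it is wholly on it) (z of plate_top in the frame of deck_top between -0.005 and 0.005 m and value of joint valve below 0.15 rad and x of box_center in the frame of deck_top between -0.027 and 0.027 m and y of box_center in the frame of deck_top between -0.027 and 0.027 m and z of box_center in the frame of deck_top between 0.026 and 0.034 m and angle between box_center's own z axis and vertical below 0.05 rad and linear speed of parts_box below 0.01 m/s); the robot touches nothing.
It fails at once if the plate sinks faster than 60 mm/s (velocity of joint lift_plate above 0.06 m/s).
It fails at once if the robot pushes or presses on the plate with more than 4 N, or forces it down with the lever shut (contact force between any of the arm, the fingers and lift_plate above 4 N or (velocity of joint lift_plate above 0.015 m/s and value of joint valve below 0.15 rad)).
It fails at once if the box is pushed harder than 20 N (contact force between any of the fingers, the arm and parts_box above 20 N).
It fails at once if the box is lifted more than 25 mm off the plate's level (z of box_center in the frame of plate_top above 0.055 m).
It fails at once if the coil pack, spool or tape roll is moved more than 20 mm (distance of any of coil_pack, spool, tape from where it was at the start of the episode above 0.02 m).
It also fails if it takes over 72 s, if anything falls off the work surface, if the arm or the gripper's body presses on something with over 40 N, if the wrist force passes 120 N, or if a joint passes its speed limit or range.

ROBOT

A 7-joint arm with a two-finger parallel gripper is mounted at the origin on a cart in front of the work surface, level with it; the furniture and walls round the work are solid. World frame = base frame: x ahead of the robot, y to its left, z up, the work surface at z = 0. Lengths are in m, angles in rad, forces in N, time in s.
With the tool pointing down it reaches from about 0.4 to 0.85 m from the base axis. Payload 4.5 kg.
Tool frame: the origin (TCP) lies midway between the tips of the shut fingers; the grasp point (between the pads) lies 19 mm behind it; z points along the fingers, y is the line along which they close (so a half turn about z gives the same grasp; the last joint's range is limited). The gripper opens to 88 mm and grips with 3 to 60 N. Pads are 18 mm wide; open, the fingers measure 123 mm over their backs; the gripper's body (75 mm by 187 mm) begins 45 mm behind the grasp point.
Start: joints at [-1.071, 0.689, -0.195, 1.565, 0.157, 0.902, -0.215], TCP at [0.281, 0.558, 0.239] pointing down, gripper open.
Joint ranges: [-3.01, 3.01], [-0.46, 2.08], [-1.47, 1.51], [0.13, 2.56], [-1, 4.14], [0.04, 2.09], [-2.66, 2.66]. Speed limits (rad/s): [2.57, 2.57, 3.14, 3.14, 3.14, 3.14, 3.14].

INTERFACE

Orientations are given as a unit quaternion [x, y, z, w].
In Python, from plant import r, eyes, finish_job gives the robot as it stands. The module is installed in compiled form; this text tells all that it offers.
- The arm moves only by the tool move_arm, never from a script. Its argument "motion" is a list of rows, each a list of 7 numbers: the shift along the tool's x, y, z in mm, then the turn, a rotation vector about the tool's x, y, z in degrees, then the closure, from 0 (fully open) to 1 (shut). A call has 1 to 5 rows; each row is the pose to reach, as a shift and turn from the pose commanded when the call began, along the tool's axes at that moment; what a row does not reach only later rows make up. A row lasts 1/8 s, in which the tool goes at most 62.5 mm and 10.7 degrees, less where a joint would pass 70% of its speed; a pose out of reach is approached as far as the arm can. A call with a gripper value outside its range is refused whole. The fingers move at their own pace and stop on an object; "newtons" is the grip in N (left out, the last holds). Time passes only in rows, so rows that repeat a pose let the fingers close. It gives the time, the measured TCP pose, the force, the opening and the grip force at its end, in the units of the state.
- r.get_state(): the state, without advancing time (a new reading comes with each control period).
- eyes.snapshot(name): name is "scene" or "top" or "wrist"; returns a dict with "frame" (384x512x3 uint8, red, green, blue), "z_map" (384x512 float32, m along the optical axis (not along the pixel's ray), 0 where there is no reading), "intrinsics" (3x3 intrinsics, pixels), "world_to_cam" (4x4, takes a point from world to camera coordinates). Camera axes: x right, y down, z forward; pixel columns grow to the right and rows downward; lengths in m; the calibration is good to about 2 mm. A picture is of the moment at which its call begins.
- finish_job(): hands the job in; it is judged then, once.
The state is a dict: "clock": time; "q": joint angles; "qd": joint speeds; "joint_torque": joint torques, N m; "tool_pos": TCP position; "eef_rot": TCP orientation; "contact_force": force on the tool from outside, world axes, zero at the start; "moment": the same for the moment, N m; "opening": opening from 0.0 (shut) to 1.0 (fully open); "finger_force": force on a finger pad.
Only numpy, scipy, OpenCV 4.12 (cv2) and the standard library are available. Lean on these libraries where they do the work, as an engineer would, in place of code of your own. Each camera call takes 0.05 s, during which the arm holds its last target. There are 200 camera calls.

## Working session

There is one attempt and no reset: what is moved stays moved. The work goes in short steps, Python scripts to look and compute and a tool call to move; the robot and the scene stay as the last step left them, time stands still between calls to the robot, and variables do not carry over. Pictures are saved under pics/ and viewed, at most 10 in all, crops included, and the job is handed in when it is done.

Besides the shell and the picture viewer there is one more tool, called after ">>>" by a JSON object that holds its "name" and its "arguments". move_arm: Moves the arm, as the interface text tells. Its arguments: {"type":"object","properties":{"motion":{"type":"array","items":{"type":"array","items":{"type":"number"}}},"newtons":{"type":"number"}},"required":["motion"]}

```bash
mkdir -p pics
cat > h.py <<'E'
import numpy as np, cv2
from plant import r, eyes, finish_job
from scipy.spatial.transform import Rotation as R
def snap(n):
    s=eyes.snapshot(n); np.savez(f'{n}.npz',**s); return s
def load(n): return np.load(f'{n}.npz')
def cloud(s):
    z=s['z_map'];K=s['intrinsics'];v,u=np.mgrid[:z.shape[0],:z.shape[1]]
    P=np.stack([(u-K[0,2])/K[0,0]*z,(v-K[1,2])/K[1,1]*z,z,np.ones_like(z)],-1)
    W=P@np.linalg.inv(s['world_to_cam']).T
    W=W[...,:3]; W[z==0]=np.nan; return W
def save(s,f,crop=None,scale=1):
    im=s['frame'][...,::-1]
    if crop: u0,v0,u1,v1=crop; im=im[v0:v1,u0:u1]
    cv2.imwrite('pics/'+f,cv2.resize(im,None,fx=scale,fy=scale,interpolation=cv2.INTER_CUBIC))
def totool(d):
    return R.from_quat(r.get_state()['eef_rot']).inv().apply(d)*1000
E
python3 - <<'E'
from h import *
a=snap('scene');b=snap('top')
save(a,'scene.png',scale=1.5);save(b,'top.png',scale=1.5)
s=r.get_state();print(s['clock'],s['tool_pos'],s['eef_rot'],R.from_quat(s['eef_rot']).as_matrix().round(3))
E
```

```text
0.1 [0.28049948 0.55787665 0.23800848] [ 2.30728510e-01  9.73017816e-01 -8.20080907e-04 -1.12163949e-04] [[-0.894  0.449 -0.001]
 [ 0.449  0.894 -0.002]
 [-0.    -0.002 -1.   ]]
```

View pics/scene.png

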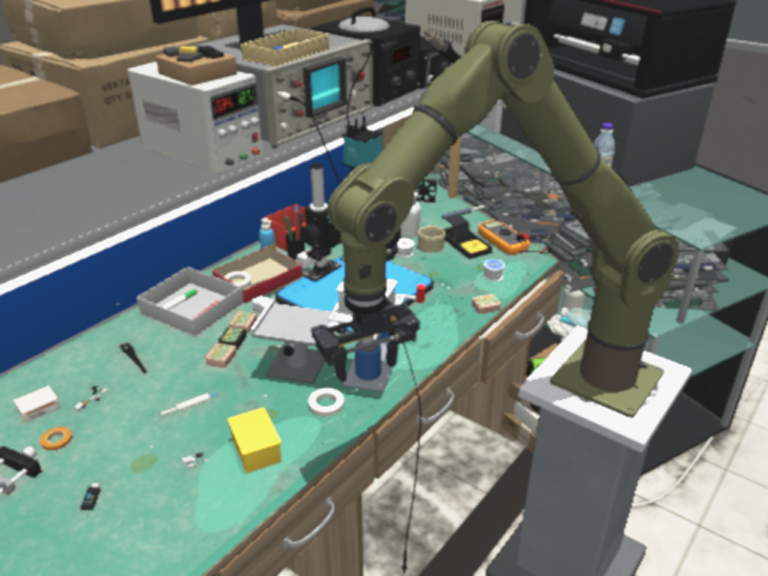

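View pics/top.png

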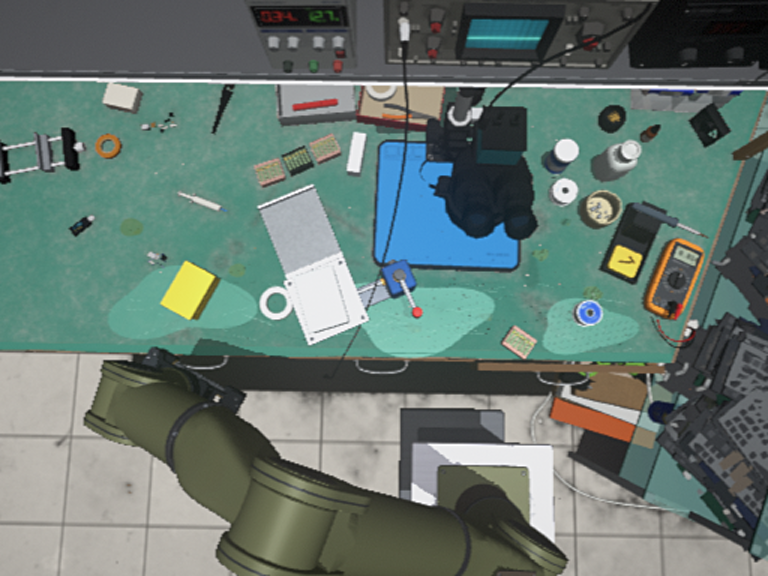

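The top view (at 1.5x) shows:
- the white clear box on the plate at (325,298)
- the grey deck at (298,230)
- the blue valve block at (398,278), with the red knob at (417,312)
- the tape at (276,302), the coil pack at (519,341) and the spool at (589,312)
- a yellow box at (190,290), which is a look-alike to leave alone

The box meant is the whitish one, because it sits on the plate.

Run:
```python
from h import *
s=load('top');W=cloud(s);z=W[...,2]
im=s['frame'];save(s,'crop.png',(160,110,300,240),5)
def at(u,v): print((u,v),W[int(v/1.5),int(u/1.5)].round(4))
for p in [(325,298),(298,230),(300,245),(310,205),(398,278),(417,312),(276,290),(519,341),(589,312),(190,290),(403,100),(390,240),(350,330)]:at(*p)
def rect(m,name):
    n,l,st,c=cv2.connectedComponentsWithStats(m.astype(np.uint8));k=1+np.argmax(st[1:,4]);P=W[l==k]
    rr=cv2.minAreaRect((P[:,:2]*1000).astype(np.float32));print(name,st[k],rr,np.median(P,0).round(4),np.degrees(0));print(cv2.boxPoints(rr).round(1).tolist())
roi=np.zeros(z.shape,bool);roi[115:235,165:255]=1
rect(roi&(z>.245)&(z<.29),'box')
rect(roi&(z>.118)&(z<.155)&(np.mgrid[:384,:512][0]<185),'deck')
rect(roi&(z>.19)&(z<.21),'plate')
roi=np.zeros(z.shape,bool);roi[170:220,250:290]=1
red=(im[...,0]>150)&(im[...,1]<90)&(im[...,2]<90)
rect(roi&red,'knob')
blue=(im[...,2]>im[...,0]*1.6)&(z>.1)
rect(roi&blue&(z<.118),'block')
```

```text
(325, 298) [0.4538 0.3388 0.2579]
(298, 230) [0.6136 0.4182 0.129 ]
(300, 245) [0.5808 0.4106 0.1275]
(310, 205) [0.6708 0.3943 0.129 ]
(398, 278) [0.5099 0.1987 0.1446]
(417, 312) [0.4354 0.1578 0.1718]
(276, 290) [0.4943 0.48   0.0228]
(519, 341) [ 0.3862 -0.0819  0.0261]
(589, 312) [ 0.456  -0.2478  0.0065]
(190, 290) [0.4867 0.6699 0.0583]
(403, 100) [0.977  0.1937 0.0011]
(390, 240) [0.6156 0.2169 0.0252]
(350, 330) [0.4041 0.3074 0.0092]
box [ 196  177   37   45 1099] ((450.75933837890625, 344.9808044433594), (114.11642456054688, 79.544189453125), 17.711341857910156) [0.4504 0.3448 0.2604] 0.0
[[384.29998779296875, 365.5], [408.5, 289.70001220703125], [517.2000122070312, 324.5], [493.0, 400.20001220703125]]
deck [ 172  123   58   62 2097] ((609.897705078125, 410.2608337402344), (174.82460021972656, 129.7154083251953), 23.76878547668457) [0.6105 0.4105 0.1282] 0.0
[[503.79998779296875, 434.3999938964844], [556.0, 315.70001220703125], [716.0, 386.1000061035156], [663.7999877929688, 504.79998779296875]]
plate [190 172  57  58 875] ((453.55316162109375, 341.6370544433594), (140.178
[... 157 characters left out ...]
999755859375, 310.8999938964844], [490.8999938964844, 429.70001220703125]]
knob [275 205   6   6  19] ((437.01226806640625, 159.29324340820312), (15.239752769470215, 15.607916831970215), 89.3043441772461) [0.4386 0.1608 0.1688] 0.0
[[429.1000061035156, 151.8000030517578], [444.70001220703125, 151.60000610351562], [444.8999938964844, 166.8000030517578], [429.29998779296875, 167.0]]
block [255 173  23  24 268] ((518.08154296875, 195.21597290039062), (65.57877349853516, 59.79143142700195), 23.50678825378418) [0.5184 0.1982 0.1098] 0.0
[[476.1000061035156, 209.60000610351562], [499.8999938964844, 154.6999969482422], [560.0999755859375, 180.89999389648438], [536.2000122070312, 235.6999969482422]]
```

View pics/crop.png

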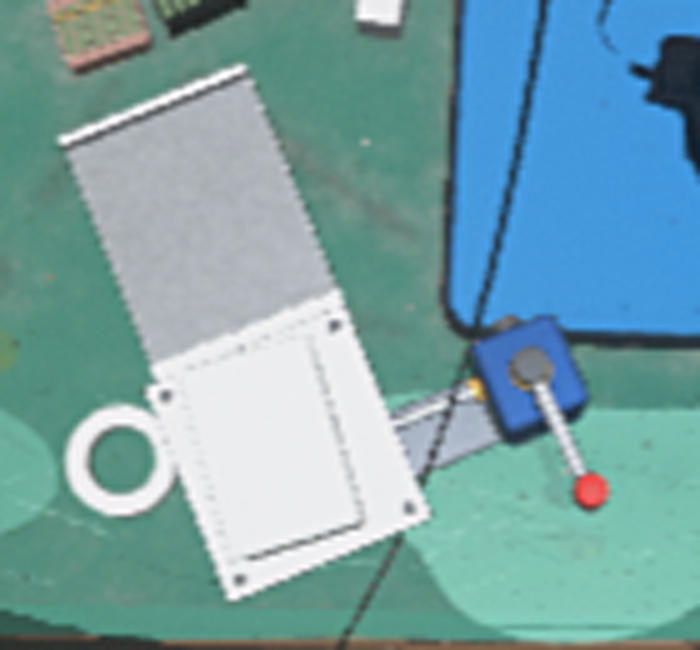

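>>> {"name": "move_arm", "arguments": {"motion": [[0,0,-60,0,0,0,0],[-20,-20,-118,0,0,0,0],[-60,-55,-150,0,0,8,0],[-105,-95,-150,0,0,18,0],[-150,-135,-150,0,0,28,0]]}}

```text
clock: 0.72
tool_pos: [0.3547, 0.3685, 0.389]
eef_rot: [0.462, 0.887, 0.0, 0.0]
contact_force: [1.0, -0.6, 0.3]
opening: 1.0
finger_force: 0.0
```

```bash
cat >> h.py <<'E'
yaw=np.radians(23.9); ux=np.array([np.cos(yaw),np.sin(yaw)]); uy=np.array([-ux[1],ux[0]])
C=np.array([.4536,.3416]); piv=C-.16*uy; deckz=.1285
def knob(a): return piv-.09*(np.cos(a)*ux+np.sin(a)*uy)
def go(xyz,ydir_deg):
    s=r.get_state();R0=R.from_quat(s['eef_rot']);M=R0.as_matrix()
    for k in (0,180):
        t=np.radians(ydir_deg+k);y=np.array([np.cos(t),np.sin(t),0]);z=np.array([0,0,-1.]);T=np.stack([np.cross(y,z),y,z],1)
        rv=(R0.inv()*R.from_matrix(T)).as_rotvec(degrees=True)
        if abs(rv[2])<=90: print('t',round(s['clock'],2),'pos',s['tool_pos'].round(4),'shift',(R0.inv().apply(np.array(xyz)-s['tool_pos'])*1000).round(1),'turn',rv.round(1),'q',s['q'].round(2),'F',np.round(s['contact_force'],1),'op',s['opening'],s['finger_force'])
E
python3 -c "
from h import *
k=knob(0.0);print(k,piv);go([*k,.25],23.9)"
```

```text
[0.4361398  0.15885662] [0.51842265 0.19531937]
t 0.72 pos [0.3547 0.3685 0.389 ] shift [-218.5  -53.5  138.9] turn [ 0.  -0.  11.1] q [-0.84  0.37 -0.08  1.68  0.03  1.1  -0.32] F [ 1.  -0.6  0.3] op 0.9995131267292429 0.0
```

>>> {"name": "move_arm", "arguments": {"motion": [[-60,-15,0,0,0,4,0],[-120,-30,0,0,0,8,0],[-175,-43,30,0,0,11,0],[-218,-53,80,0,0,11,0],[-218,-53,130,0,0,11,0]]}}

```text
clock: 1.35
tool_pos: [0.4385, 0.1584, 0.258]
eef_rot: [0.545, 0.838, 0.001, 0.001]
contact_force: [-0.1, 0.5, -0.8]
opening: 1.0
finger_force: 0.0
```

Run:
```python
from h import *
w=snap('wrist');save(w,'w1.png');go([*knob(0),.144],23.9)
W=cloud(w);im=w['frame'].astype(int);red=(im[...,0]>130)&(im[...,1]<80)&(im[...,2]<80)
P=W[red];P=P[P[:,2]>.1];print(len(P),np.median(P,0),P.min(0),P.max(0))
t=P[P[:,2]>.165];print(len(t),t.mean(0),t.min(0),t.max(0))
```

```text
t 1.4 pos [0.4337 0.1579 0.252 ] shift [ -0.    3.8 108. ] turn [-0.6  0.1  0.2] q [-0.46  0.46  0.01  2.02 -0.01  0.67 -0.02] F [-1.8 -1.7 -4.4] op 0.9989223639577302 0.0
251 [0.43494261 0.1605157  0.16994655] [0.42735879 0.15299128 0.1679867 ] [0.44253443 0.16663989 0.17206015]
251 [0.4348099  0.16042357 0.16989587] [0.42735879 0.15299128 0.1679867 ] [0.44253443 0.16663989 0.17206015]
```

View pics/w1.png

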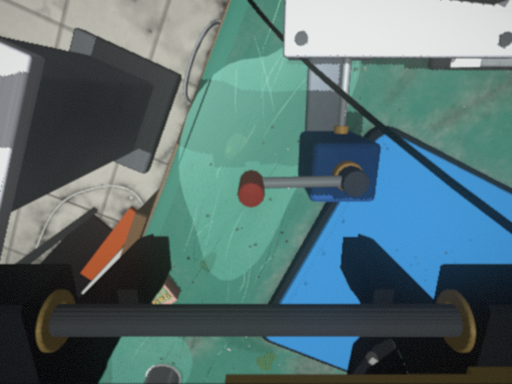

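Knob at (251,188) in the wrist picture, with its bar running to the pivot at (352,181). Descending straddling the knob along the bar.

>>> {"name": "move_arm", "arguments": {"motion": [[0,1,50,0.6,0,0,0],[0,1,100,0.6,0,0,0],[0,1,108,0.6,0,0,0],[0,1,108,0.6,0,0,0]]}}

```text
clock: 1.9
tool_pos: [0.4381, 0.1628, 0.1516]
eef_rot: [0.542, 0.84, -0.004, -0.003]
contact_force: [0.1, -0.3, 0.7]
opening: 1.0
finger_force: 0.0
```

```bash
python3 -c "
from h import *
go([.435,.1605,.143],23.9)"
```

```text
t 1.9 pos [0.4381 0.1628 0.1516] shift [-0.8 -3.7  8.6] turn [-0.6 -0.   0.4] q [-0.46  0.65  0.    2.11 -0.01  0.4  -0.02] F [ 0.1 -0.3  0.7] op 0.9997783124230804 0.0
```

>>> {"name": "move_arm", "arguments": {"motion": [[0,-3,9,0,0,0,0.3],[0,-3,9,0,0,0,0.9],[0,-3,9,0,0,0,0.9],[0,-3,9,0,0,0,0.9],[0,-3,9,0,0,0,0.9]], "newtons": 12}}

```text
clock: 2.52
tool_pos: [0.4351, 0.1611, 0.1419]
eef_rot: [0.542, 0.84, -0.004, -0.003]
contact_force: [-0.2, -0.3, -0.6]
opening: 0.453
finger_force: 0.0
```

```bash
python3 -c "
from h import *
go([.435,.1605,.143],23.9)"
```

```text
t 2.52 pos [0.4351 0.1611 0.1419] shift [-0.5 -0.3 -1.1] turn [-0.6 -0.   0.4] q [-0.46  0.66  0.    2.13 -0.01  0.36 -0.02] F [-0.2 -0.3 -0.6] op 0.4528576732442982 0.0
```

>>> {"name": "move_arm", "arguments": {"motion": [[0,0,0,0,0,0,0.9],[0,0,0,0,0,0,0.9],[0,0,0,0,0,0,0.9],[0,0,0,0,0,0,0.9]]}}

```text
clock: 3.02
tool_pos: [0.4337, 0.1605, 0.1417]
eef_rot: [0.542, 0.84, -0.005, -0.004]
contact_force: [-3.7, -1.4, 2.8]
opening: 0.246
finger_force: 12.0
```

```bash
cat >> h.py <<'E'
def plate():
    out=[]
    for n in ('wrist','top','scene'):
        s=snap(n);W=cloud(s);d=W[...,:2]-C;x=d@ux;y=d@uy;z=W[...,2]
        m=(abs(x)<.045)&(abs(y)<.03)&(z>.16)&(z<.29)
        p=(abs(x)<.063)&(y<-.045)&(y>-.06)&(z>.1)&(z<.22)
        out.append((n,m.sum(),np.median(z[m]).round(4) if m.any() else 0,p.sum(),np.median(z[p]).round(4) if p.any() else 0,round(r.get_state()['clock'],3)))
    print(out)
def lever():
    p=r.get_state()['tool_pos'][:2]-piv; x=p@ux;y=p@uy; print('a',np.arctan2(-y,-x).round(3),'rad',np.hypot(x,y).round(4),'F',np.round(r.get_state()['contact_force'],1),r.get_state()['opening'])
E
python3 -c "
from h import *
plate();lever()
w=load('wrist');save(w,'w2.png')"
```

```text
[('wrist', np.int64(0), 0, np.int64(1942), np.float64(0.2004), 3.075), ('top', np.int64(660), np.float64(0.2605), np.int64(207), np.float64(0.2002), 3.125), ('scene', np.int64(263), np.float64(0.2612), np.int64(16), np.float64(0.1989), 3.175)]
a -0.027 rad 0.0915 F [-4.9 -2.4  3.3] 0.24584042514942317
```

View pics/w2.png

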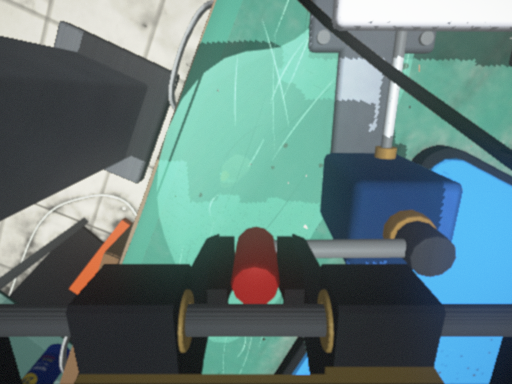

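Knob gripped (255,265), bar to the right at (350,248). Opening to about 0.2 rad.

>>> {"name": "move_arm", "arguments": {"motion": [[-9,0.5,0,0,0,-5.7,0.9],[-18,1.8,0,0,0,-11.5,0.9],[-18,1.8,0,0,0,-11.5,0.9]]}}

```text
clock: 3.55
tool_pos: [0.4433, 0.1438, 0.1416]
eef_rot: [0.456, 0.89, -0.005, -0.004]
contact_force: [-4.1, -2.8, 4.0]
opening: 0.241
finger_force: 12.0
```

```bash
python3 -c "
from h import *
plate();lever();plate()"
```

```text
[('wrist', np.int64(0), 0, np.int64(349), np.float64(0.1384), 3.6), ('top', np.int64(661), np.float64(0.2605), np.int64(205), np.float64(0.2003), 3.65), ('scene', np.int64(258), np.float64(0.2613), np.int64(11), np.float64(0.1366), 3.7)]
a 0.181 rad 0.0911 F [-4.4 -4.3  4. ] 0.24564608521722311
[('wrist', np.int64(0), 0, np.int64(364), np.float64(0.1381), 3.75), ('top', np.int64(658), np.float64(0.2605), np.int64(206), np.float64(0.2002), 3.8), ('scene', np.int64(265), np.float64(0.2609), np.int64(14), np.float64(0.1989), 3.85)]
```

Add to h.py:
```python
def top(n=2):
    o=[]
    for i in range(n):
        if i: r.get_state()
        t=r.get_state()['clock'];s=snap('top');W=cloud(s);d=W[...,:2]-C;x=d@ux;y=d@uy;z=W[...,2]
        m=(abs(x)<.045)&(abs(y)<.03)&(z>.16)&(z<.29);p=(abs(x)<.063)&(y<-.045)&(y>-.06)&(z>.1)&(z<.22)
        o.append((round(t,3),round(1000*z[m].mean()-60,2),round(1000*z[p].mean(),2)))
    print(o);lever()
```

```text
(no output)
```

>>> {"name": "move_arm", "arguments": {"motion": [[-4.5,0.1,0,0,0,-2.9,0.9],[-4.5,0.1,0,0,0,-2.9,0.9],[-4.5,0.1,0,0,0,-2.9,0.9]]}}

```text
clock: 4.22
tool_pos: [0.4459, 0.1404, 0.1417]
eef_rot: [0.434, 0.901, -0.005, -0.004]
contact_force: [-2.7, -4.4, 3.6]
opening: 0.246
finger_force: 12.0
```

```bash
python3 -c "
from h import *
top(3)"
```

```text
[(4.225, np.float64(200.26), np.float64(200.11)), (4.275, np.float64(200.22), np.float64(200.18)), (4.325, np.float64(200.42), np.float64(200.18))]
a 0.231 rad 0.091 F [-4.1 -4.1  5. ] 0.24113439998954564
```

>>> {"name": "move_arm", "arguments": {"motion": [[-4.5,0.1,0,0,0,-2.9,0.9],[-4.5,0.1,0,0,0,-2.9,0.9],[-4.5,0.1,0,0,0,-2.9,0.9]]}}

```text
clock: 4.75
tool_pos: [0.4489, 0.1369, 0.1416]
eef_rot: [0.411, 0.912, -0.005, -0.004]
contact_force: [-3.2, -4.5, 4.0]
opening: 0.244
finger_force: 12.0
```

```bash
python3 -c "
from h import *
top(3)"
```

```text
[(4.75, np.float64(200.29), np.float64(200.28)), (4.8, np.float64(200.5), np.float64(200.27)), (4.85, np.float64(200.3), np.float64(200.25))]
a 0.282 rad 0.0909 F [-3.7 -5.1  4.4] 0.24558155511270222
```

>>> {"name": "move_arm", "arguments": {"motion": [[-3.6,0.1,0,0,0,-2.3,0.9],[-3.6,0.1,0,0,0,-2.3,0.9],[-3.6,0.1,0,0,0,-2.3,0.9]]}}

```text
clock: 5.28
tool_pos: [0.4512, 0.1343, 0.1416]
eef_rot: [0.392, 0.92, -0.005, -0.004]
contact_force: [-4.8, -4.5, 5.1]
opening: 0.245
finger_force: 12.0
```

```bash
python3 -c "
from h import *
top(3)"
```

```text
[(5.275, np.float64(200.35), np.float64(200.21)), (5.325, np.float64(200.29), np.float64(200.18)), (5.375, np.float64(200.2), np.float64(199.97))]
a 0.32 rad 0.0907 F [-4.7 -5.6  5.2] 0.24192991288158297
```

>>> {"name": "move_arm", "arguments": {"motion": [[-3.6,0.1,0,0,0,-2.3,0.9],[-3.6,0.1,0,0,0,-2.3,0.9],[-3.6,0.1,0,0,0,-2.3,0.9]]}}

```text
clock: 5.8
tool_pos: [0.4538, 0.1317, 0.1416]
eef_rot: [0.374, 0.928, -0.005, -0.004]
contact_force: [-5.0, -4.4, 4.3]
opening: 0.242
finger_force: 12.0
```

```bash
python3 -c "
from h import *
top(3)"
```

```text
[(5.8, np.float64(199.01), np.float64(198.97)), (5.85, np.float64(198.86), np.float64(198.63)), (5.9, np.float64(198.58), np.float64(198.8))]
a 0.361 rad 0.0907 F [-4.  -3.9  5.2] 0.2484459891472453
```

>>> {"name": "move_arm", "arguments": {"motion": [[-3.6,0.1,0,0,0,-2.3,0.9],[-3.6,0.1,0,0,0,-2.3,0.9],[-3.6,0.1,0,0,0,-2.3,0.9],[-3.6,0.1,0,0,0,-2.3,0.9]]}}

```text
clock: 6.45
tool_pos: [0.4566, 0.1292, 0.1416]
eef_rot: [0.355, 0.935, -0.005, -0.004]
contact_force: [-3.5, -5.0, 5.7]
opening: 0.246
finger_force: 12.0
```

```bash
python3 -c "
from h import *
top(3)
W=cloud(load('top'));d=W[...,:2]-C;x=d@ux;y=d@uy
m=(x>.13)&(x<.22)&(abs(y)<.05);print('deck',np.median(W[...,2][m]),m.sum())"
```

```text
[(6.45, np.float64(191.98), np.float64(191.77)), (6.5, np.float64(191.03), np.float64(191.34)), (6.55, np.float64(190.45), np.float64(190.15))]
a 0.402 rad 0.0906 F [-3.7 -3.5  4.9] 0.24424666860006528
deck 0.12813536228800482 821
```

>>> {"name": "move_arm", "arguments": {"motion": [[0,0,0,0,0,0,0.9],[0,0,0,0,0,0,0.9],[0,0,0,0,0,0,0.9],[0,0,0,0,0,0,0.9],[0,0,0,0,0,0,0.9]]}}

```text
clock: 7.22
tool_pos: [0.4566, 0.1292, 0.1416]
eef_rot: [0.355, 0.935, -0.005, -0.004]
contact_force: [-4.3, -4.3, 4.6]
opening: 0.246
finger_force: 12.0
```

>>> {"name": "move_arm", "arguments": {"motion": [[0,0,0,0,0,0,0.9],[0,0,0,0,0,0,0.9],[0,0,0,0,0,0,0.9],[0,0,0,0,0,0,0.9],[0,0,0,0,0,0,0.9]]}}

```text
clock: 7.85
tool_pos: [0.4566, 0.1292, 0.1417]
eef_rot: [0.355, 0.935, -0.005, -0.004]
contact_force: [-3.9, -4.7, 4.8]
opening: 0.247
finger_force: 12.0
```

>>> {"name": "move_arm", "arguments": {"motion": [[0,0,0,0,0,0,0.9],[0,0,0,0,0,0,0.9],[0,0,0,0,0,0,0.9],[0,0,0,0,0,0,0.9],[0,0,0,0,0,0,0.9]]}}

```text
clock: 8.48
tool_pos: [0.4566, 0.1292, 0.1416]
eef_rot: [0.355, 0.935, -0.005, -0.004]
contact_force: [-4.9, -4.4, 5.5]
opening: 0.243
finger_force: 12.0
```

```bash
sed -i 's/z>.16)&(z<.29)/z>.15)\&(z<.29)/' h.py; python3 -c "
from h import *
top(3)"
```

```text
[(8.475, np.float64(163.53), np.float64(162.79)), (8.525, np.float64(163.0), np.float64(162.75)), (8.575, np.float64(162.18), np.float64(161.84))]
a 0.402 rad 0.0906 F [-5.  -4.1  6.2] 0.24915907237522966
```

>>> {"name": "move_arm", "arguments": {"motion": [[0,0,0,0,0,0,0.9],[0,0,0,0,0,0,0.9],[0,0,0,0,0,0,0.9],[0,0,0,0,0,0,0.9],[0,0,0,0,0,0,0.9]]}}

```text
clock: 9.25
tool_pos: [0.4565, 0.1292, 0.1416]
eef_rot: [0.355, 0.935, -0.005, -0.004]
contact_force: [-4.0, -5.0, 5.6]
opening: 0.247
finger_force: 12.0
```

>>> {"name": "move_arm", "arguments": {"motion": [[0,0,0,0,0,0,0.9],[0,0,0,0,0,0,0.9],[0,0,0,0,0,0,0.9],[0,0,0,0,0,0,0.9],[0,0,0,0,0,0,0.9]]}}

```text
clock: 9.88
tool_pos: [0.4565, 0.1292, 0.1416]
eef_rot: [0.355, 0.935, -0.005, -0.004]
contact_force: [-3.7, -4.7, 5.8]
opening: 0.245
finger_force: 12.0
```

>>> {"name": "move_arm", "arguments": {"motion": [[0,0,0,0,0,0,0.9],[0,0,0,0,0,0,0.9],[0,0,0,0,0,0,0.9],[0,0,0,0,0,0,0.9]]}}

```text
clock: 10.38
tool_pos: [0.4565, 0.1292, 0.1416]
eef_rot: [0.355, 0.935, -0.005, -0.004]
contact_force: [-3.8, -3.2, 4.7]
opening: 0.246
finger_force: 12.0
```

```bash
python3 -c "
from h import *
top(2)"
```

```text
[(10.375, np.float64(139.44), np.float64(139.3)), (10.425, np.float64(138.72), np.float64(138.45))]
a 0.402 rad 0.0906 F [-3.4 -5.   4.7] 0.24357826667948138
```

>>> {"name": "move_arm", "arguments": {"motion": [[0,0,0,0,0,0,0.9],[0,0,0,0,0,0,0.9],[0,0,0,0,0,0,0.9],[0,0,0,0,0,0,0.9],[12.5,0.9,0,0,0,8,0.9]]}}

```text
clock: 11.1
tool_pos: [0.4484, 0.1375, 0.1417]
eef_rot: [0.422, 0.907, -0.005, -0.003]
contact_force: [-3.5, -4.9, 2.7]
opening: 0.244
finger_force: 12.0
```

```bash
python3 -c "
from h import *
top(4)"
```

```text
[(11.1, np.float64(131.44), np.float64(131.47)), (11.15, np.float64(131.34), np.float64(131.36)), (11.2, np.float64(131.41), np.float64(131.57)), (11.25, np.float64(131.3), np.float64(131.36))]
a 0.257 rad 0.0909 F [-4.5 -4.   5.2] 0.2401239961245556
```

>>> {"name": "move_arm", "arguments": {"motion": [[-9.5,0.5,0,0,0,-6,0.9],[-9.5,0.5,0,0,0,-6,0.9],[-9.5,0.5,0,0,0,-6,0.9],[-9.5,0.5,0,0,0,-6,0.9],[0,0,0,0,0,0,0.9]]}}

```text
clock: 11.92
tool_pos: [0.4482, 0.1376, 0.1417]
eef_rot: [0.421, 0.907, -0.005, -0.003]
contact_force: [-4.5, -3.5, 4.3]
opening: 0.246
finger_force: 12.0
```

```bash
python3 -c "
from h import *
top(4)"
```

```text
[(11.925, np.float64(129.66), np.float64(129.83)), (11.975, np.float64(129.6), np.float64(129.72)), (12.025, np.float64(129.72), np.float64(129.82)), (12.075, np.float64(129.7), np.float64(129.63))]
a 0.258 rad 0.0909 F [-4.3 -3.6  4.8] 0.2427723410450296
```

>>> {"name": "move_arm", "arguments": {"motion": [[11.6,0.8,0,0,0,7.5,0.9],[23,3,0,0,0,15,0.9],[23,3,0,0,0,15,0.9],[23,3,0,0,0,15,0.9]]}}

```text
clock: 12.62
tool_pos: [0.4346, 0.1586, 0.1416]
eef_rot: [0.534, 0.845, -0.006, -0.004]
contact_force: [-5.8, -1.7, 4.4]
opening: 0.246
finger_force: 12.0
```

```bash
python3 -c "
from h import *
top(2)"
```

```text
[(12.625, np.float64(129.84), np.float64(130.21)), (12.675, np.float64(129.79), np.float64(130.02))]
a -0.004 rad 0.0915 F [-5.2 -2.5  4.8] 0.24256977227629187
```

>>> {"name": "move_arm", "arguments": {"motion": [[0,0,0,0,0,0,0.3],[0,0,0,0,0,0,0.3],[0,0,0,0,0,0,0.3],[0,0,-30,0,0,0,0.3],[0,0,-90,0,0,0,0]]}}

```text
clock: 13.35
tool_pos: [0.4359, 0.1594, 0.2314]
eef_rot: [0.533, 0.846, -0.006, -0.004]
contact_force: [2.2, 0.3, -0.2]
opening: 0.786
finger_force: 0.0
```

>>> {"name": "move_arm", "arguments": {"motion": [[0,0,-60,0,0,0,0],[0,0,-110,0,0,0,0],[0,0,-110,0,0,0,0]]}}

```text
clock: 13.72
tool_pos: [0.4403, 0.1611, 0.3454]
eef_rot: [0.534, 0.846, -0.0, -0.0]
contact_force: [0.1, -0.5, -0.3]
opening: 0.995
finger_force: 0.0
```

Run:
```python
from h import *
top(1)
s=load('top');W=cloud(s);z=W[...,2];d=W[...,:2]-C;x=d@ux;y=d@uy
m=(abs(x)<.09)&(abs(y)<.08)&(z>.18)&(z<.2)
P=W[m];rr=cv2.minAreaRect((P[:,:2]*1000).astype(np.float32));print('box',rr)
im=s['frame'].astype(int);red=(im[...,0]>130)&(im[...,1]<90)&(im[...,2]<90)&(z>.15)&(z<.18)
k=W[red].mean(0);print('knob',k,knob(0),red.sum());p=k[:2]-piv;print(np.arctan2(-p@uy,-p@ux))
b=np.array(rr[0])/1000
for a in (107.7,): go([*b,.26],a)
```

```text
[(13.725, np.float64(129.77), np.float64(130.05))]
a -0.005 rad 0.0869 F [-0.5  0.6 -0.4] 1.0034766011161496
box ((451.0379943847656, 344.91748046875), (114.36520385742188, 78.99378204345703), 18.171308517456055)
knob [nan nan nan] [0.4361398  0.15885662] 0
nan
t 13.78 pos [0.4388 0.1605 0.3431] shift [161.1  91.   82.7] turn [ -0.3  -0.3 -82.2] q [-0.45  0.35  0.01  1.87 -0.    0.93 -0.  ] F [-0.5  0.6 -0.4] op 1.0034766011161496 0.0<stdin>:7: RuntimeWarning: Mean of empty slice.
  ret = um.true_divide(
```

>>> {"name": "move_arm", "arguments": {"motion": [[20,10,0,0,0,-10,0],[55,30,0,0,0,-20,0],[90,50,0,0,0,-30,0],[130,73,0,0,0,-40,0],[160,90,0,0,0,-50,0]]}}

```text
clock: 14.4
tool_pos: [0.4491, 0.3449, 0.3386]
eef_rot: [0.123, 0.992, -0.004, -0.006]
contact_force: [-0.4, -0.3, -0.0]
opening: 0.998
finger_force: 0.0
```

>>> {"name": "move_arm", "arguments": {"motion": [[0,0,0,0,0,-10,0],[0,0,0,0,0,-20,0],[0,0,20,0,0,-30,0],[0,0,60,0,0,-32,0],[0,0,80,0,0,-32,0]]}}

```text
clock: 15.02
tool_pos: [0.4478, 0.3413, 0.2569]
eef_rot: [-0.153, 0.988, -0.003, -0.008]
contact_force: [-0.7, -0.1, 0.1]
opening: 0.997
finger_force: 0.0
```

Run:
```python
from h import *
w=snap('wrist');save(w,'w3.png')
W=cloud(w);z=W[...,2];d=W[...,:2]-C;x=d@ux;y=d@uy
m=(abs(x)<.09)&(abs(y)<.08)&(z>.18)&(z<.2)
P=W[m];rr=cv2.minAreaRect((P[:,:2]*1000).astype(np.float32));print('box',rr,P[:,2].mean())
go([.451,.345,.147],108)
s=snap('top');W=cloud(s);z=W[...,2];im=s['frame'].astype(int);red=(im[...,0]>130)&(im[...,1]<90)&(im[...,2]<90)&(z>.15)&(z<.18)
print('knob',W[red].mean(0),red.sum())
```

```text
box ((449.7935485839844, 346.11138916015625), (114.18917846679688, 79.3922119140625), 17.883264541625977) 0.19016145886174232
t 15.07 pos [0.4469 0.3406 0.2551] shift [ -7.3   3.5 107.9] turn [-0.3 -1.1 -0.5] q [-0.51  0.61 -0.37  1.72  0.26  0.89  0.89] F [-0.3 -0.4 -1. ] op 1.0001122628947963 0.0
knob [0.44246101 0.1517104  0.17092487] 4
```

View pics/w3.png

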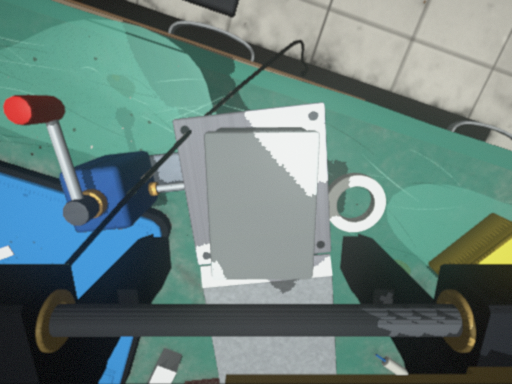

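Wrist view: box on the plate centred at about (263,205) between the fingers, lever back beside the block. The tape at (358,203) is clear of the left finger.

>>> {"name": "move_arm", "arguments": {"motion": [[-4,2,25,-0.3,-1,-0.5,0],[-7,4,45,-0.3,-1,-0.5,0],[-7,4,45,-0.3,-1,-0.5,0],[-7,4,45,-0.3,-1,-0.5,0]]}}

```text
clock: 15.62
tool_pos: [0.4546, 0.349, 0.2165]
eef_rot: [-0.157, 0.988, 0.003, 0.004]
contact_force: [-0.0, 0.1, 0.6]
opening: 1.0
finger_force: 0.0
```

Run:
```python
from h import *
go([.4505,.3455,.147],108)
w=load('wrist');W=cloud(w);im=w['frame'].astype(int);red=(im[...,0]>130)&(im[...,1]<80)&(im[...,2]<80);P=W[red];P=P[(P[:,2]>.167)&(P[:,2]<.175)]
k=P.mean(0);p=k[:2]-piv;print('knob',k,len(P),np.arctan2(-p@uy,-p@ux))
```

```text
t 15.62 pos [0.4546 0.349  0.2165] shift [ 5.5 -2.4 69.4] turn [0.3 0.5 0. ] q [-0.53  0.66 -0.34  1.75  0.3   0.77  0.86] F [-0.   0.1  0.6] op 1.000247795638275 0.0
knob [0.4362147  0.15639488 0.16979066] 526 0.025080307801044904
```

>>> {"name": "move_arm", "arguments": {"motion": [[3,-2.3,5,0.3,0.5,0,0],[3,-2.3,15,0.3,0.5,0,0],[3,-2.3,40,0.3,0.5,0,0],[3,-2.3,66,0.3,0.5,0,0],[3,-2.3,66,0.3,0.5,0,0]]}}

```text
clock: 16.25
tool_pos: [0.4515, 0.3448, 0.1479]
eef_rot: [-0.157, 0.988, -0.002, -0.003]
contact_force: [0.1, -0.6, 1.4]
opening: 1.001
finger_force: 0.0
```

Run:
```python
from h import *
go([.4505,.3455,.147],108)
```

```text
t 16.25 pos [0.4515 0.3448 0.1479] shift [0.7 1.  0.9] turn [-0.2 -0.3  0. ] q [-0.56  0.75 -0.3   1.81  0.35  0.63  0.82] F [ 0.1 -0.6  1.4] op 1.0011246172200168 0.0
```

>>> {"name": "move_arm", "arguments": {"motion": [[0,0.5,0,0,0,0,0.15],[0,0.5,0,0,0,0,0.2],[0,0.5,0,0,0,0,0.2],[0,0.5,0,0,0,0,0.2]], "newtons": 7}}

```text
clock: 16.75
tool_pos: [0.4527, 0.3468, 0.1504]
eef_rot: [-0.157, 0.988, -0.0, -0.0]
contact_force: [-0.8, -0.3, 1.3]
opening: 0.896
finger_force: 7.0
```

Run:
```python
from h import *
D=C+.176*ux;print(D);go([*D,.147],113.9)
```

```text
[0.6145087  0.41290492]
t 16.75 pos [0.4527 0.3468 0.1504] shift [-174.3   12.9    3.3] turn [-0.  -0.  -5.9] q [-0.56  0.75 -0.3   1.81  0.35  0.63  0.82] F [-0.8 -0.3  1.3] op 0.8957368541664409 6.996433489402989
```

>>> {"name": "move_arm", "arguments": {"motion": [[-8,0.6,0,0,0,-1,0.2],[-18,1.3,0,0,0,-2,0.2],[-29,2.1,0,0,0,-3,0.2],[-40,3,0,0,0,-4,0.2],[-50,3.7,0,0,0,-5,0.2]]}}

```text
clock: 17.38
tool_pos: [0.4995, 0.3655, 0.1496]
eef_rot: [-0.2, 0.98, -0.001, -0.001]
contact_force: [-4.2, -0.8, 3.5]
opening: 0.899
finger_force: 7.0
```

Run:
```python
from h import *
D=C+.1785*ux;go([*D,.15],113.9)
w=snap('wrist');W=cloud(w);z=W[...,2];d=W[...,:2]-C;x=d@ux;y=d@uy
m=(z>.18)&(z<.2)&(abs(y)<.04)&(abs(x)<.2);P=W[m];print(cv2.minAreaRect((P[:,:2]*1000).astype(np.float32)),P[:,2].mean(),x[m].min(),x[m].max())
```

```text
t 17.38 pos [0.4995 0.3655 0.1496] shift [-126.9   -1.4   -0.7] turn [-0.1 -0.1 -0.8] q [-0.52  0.81 -0.34  1.66  0.36  0.74  0.94] F [-4.2 -0.8  3.5] op 0.8993914689860094 6.996958252311742
((493.2623596191406, 359.18060302734375), (105.17500305175781, 79.98609924316406), 23.890859603881836) 0.18938219584384647 -0.009208104305665063 0.09596643971235272
```

>>> {"name": "move_arm", "arguments": {"motion": [[-10,0,0,0,0,-0.8,0.2],[-20,0,0,0,0,-0.8,0.2],[-30,-0.3,0,0,0,-0.8,0.2],[-40,-0.5,0,0,0,-0.8,0.2],[-50,-0.6,0,0,0,-0.8,0.2]]}}

```text
clock: 18.05
tool_pos: [0.5461, 0.3846, 0.1494]
eef_rot: [-0.206, 0.979, -0.001, -0.0]
contact_force: [-1.4, -1.2, -0.9]
opening: 0.895
finger_force: 7.0
```

>>> {"name": "move_arm", "arguments": {"motion": [[-10,0,0,0,0,0,0.2],[-20,0,0,0,0,0,0.2],[-30,0,0,0,0,0,0.2],[-40,0,0,0,0,0,0.2],[-50,0,0,0,0,0,0.2]]}}

```text
clock: 18.68
tool_pos: [0.5915, 0.4048, 0.1494]
eef_rot: [-0.206, 0.978, -0.001, -0.001]
contact_force: [-0.7, -0.3, -2.1]
opening: 0.901
finger_force: 7.0
```

Run:
```python
from h import *
D=C+.1785*ux;go([*D,.15],113.9)
for n in ('wrist','top'):
    w=snap(n);W=cloud(w);z=W[...,2];d=W[...,:2]-C;x=d@ux;y=d@uy
    m=(z>.18)&(z<.2)&(abs(y)<.04)&(x>0)&(x<.25);P=W[m];print(n,m.sum(),P[:,2].mean(),x[m].min(),x[m].max())
```

```text
t 18.68 pos [0.5915 0.4048 0.1494] shift [-26.9  -1.9  -0.6] turn [-0.1 -0.1 -0.1] q [-0.5   0.93 -0.36  1.32  0.35  0.95  1.06] F [-0.7 -0.3 -2.1] op 0.9006609094272634 6.999011569423601
wrist 40511 0.18936997957288002 0.09140638997643423 0.19854799619432706
top 170 0.18881792098344602 0.09336696533565915 0.14731539356792644
```

>>> {"name": "move_arm", "arguments": {"motion": [[-10,-1,0,0,0,0,0.2],[-20,-1.5,0,0,0,0,0.2],[-28,-1.5,0,0,0,0,0.2],[-28,-1.5,1,0,0,0,0.2],[-28,-1.5,1,0,0,0,0.2]]}}

```text
clock: 19.4
tool_pos: [0.6174, 0.4146, 0.1488]
eef_rot: [-0.206, 0.978, -0.001, -0.0]
contact_force: [1.1, -0.3, -0.8]
opening: 0.896
finger_force: 7.0
```

>>> {"name": "move_arm", "arguments": {"motion": [[0,0,0,0,0,0,0],[0,0,0,0,0,0,0],[0,0,0,0,0,0,0],[0,0,0,0,0,0,0]]}}

```text
clock: 19.9
tool_pos: [0.617, 0.4145, 0.1485]
eef_rot: [-0.206, 0.978, -0.001, -0.001]
contact_force: [-0.4, 0.6, 0.1]
opening: 0.999
finger_force: 0.0
```

>>> {"name": "move_arm", "arguments": {"motion": [[0,0,-10,0,0,0,0],[0,0,-40,0,0,0,0],[0,0,-90,0,0,0,0],[0,0,-150,0,0,0,0],[0,0,-150,0,0,0,0]]}}

```text
clock: 20.52
tool_pos: [0.6194, 0.417, 0.306]
eef_rot: [-0.206, 0.979, 0.003, 0.005]
contact_force: [-0.1, -0.6, -1.2]
opening: 1.001
finger_force: 0.0
```

Run:
```python
from h import *
print(r.get_state()['tool_pos'],r.get_state()['opening'])
for n in ('wrist','top'):
    w=snap(n);save(w,n+'_end.png');W=cloud(w);z=W[...,2];d=W[...,:2]-C;x=d@ux;y=d@uy
    m=(z>.18)&(z<.2)&(abs(y)<.08)&(x>0)&(x<.27);P=np.stack([x[m],y[m]],1)*1000;print(n,m.sum(),z[m].mean(),z[m].std(),cv2.minAreaRect(P.astype(np.float32)))
    p=(abs(x)<.05)&(abs(y)<.05)&(z<.15)&(z>.1);dk=(x>.1)&(x<.118)&(abs(y)<.05)&(z<.15);dk2=(x>.14)&(x<.24)&(abs(y)>.045)&(abs(y)<.06)&(z<.15)
    print(z[p].mean(),z[dk].mean(),z[dk2].mean())
    im=w['frame'].astype(int);k=W[(im[...,0]>130)&(im[...,1]<80)&(im[...,2]<80)];k=k[(k[:,2]>.167)&(k[:,2]<.175)]
    if len(k): q=k.mean(0)[:2]-piv;print('valve',len(k),np.arctan2(-q@uy,-q@ux))
```

```text
[0.61943958 0.41698976 0.30601423] 1.0006940121489636
wrist 11572 0.188452102417523 0.0008901449563421248 ((176.06527709960938, -0.13425445556640625), (79.09821319580078, 113.78256225585938), 89.77825164794922)
0.12952866092749116 0.1283330500098522 0.12839085063588504
top 191 0.18830800504080344 0.002319885833620918 ((163.63002014160156, 20.063419342041016), (87.10093688964844, 34.62593460083008), 0.109194315969944)
0.12910073300414454 0.12809491606088538 0.12797171748940725
```

View pics/wrist_end.png

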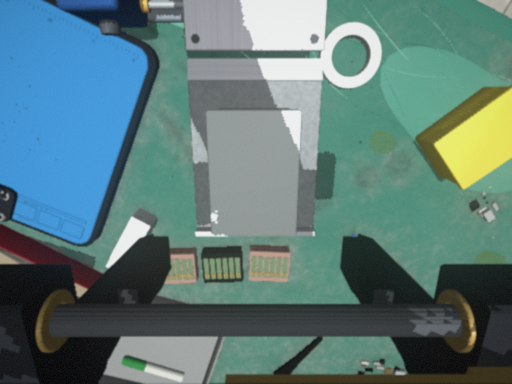

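The box now sits at (255,170), centred on the deck and square to it. The plate is about 1 mm above the deck, and the lever read about 0.025 rad after I let go of it.

```bash
python3 -c "
from h import *
print(finish_job())"
```

```text
the job is handed in; nothing more can be done
None
```

The plate is about 1 mm above deck level, the lever is shut at about 0.025 rad, the box rests centred on the deck, the bystanders were not touched, and the job is handed in; no verdict came back.

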